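# Set the adjustable wrench to the press nut and tighten it one flat

## Robot

A 7-joint arm with a two-finger parallel gripper is mounted at the origin on a cart in front of the work surface, level with it; the furniture and walls round the work are solid. World frame = base frame: x ahead of the robot, y to its left, z up, the work surface at z = 0. Lengths are in m, angles in rad, forces in N, time in s.
With the tool pointing down it reaches from about 0.425 to 0.925 m from the base axis. Payload 6.8 kg.
Tool frame: the origin (TCP) lies midway between the tips of the shut fingers; the grasp point (between the pads) lies r.grip_point_offset behind it (r.grip_point_offset is the distance from the TCP to the grasp point, in m); z points along the fingers, y is the direction in which the jaws open and shut (so a half turn about z gives the same grasp; the last joint's range is limited). The gripper opens to 85 mm and grips with 20 to 120 N. Pads are 22 mm wide; open, the fingers measure 114 mm over their backs; the gripper's body (76 mm by 85 mm) begins 54 mm behind the grasp point. The pads swing forward as they close: fully open they stand 13 mm farther back than shut.
Start: joints at [-0.108, 0.477, 0.022, 1.555, -0.011, 1.109, -0.083], TCP at [0.675, 0, 0.231] pointing down, gripper open.
Joint ranges: [-2.96, 2.96], [-0.34, 2.1], [-1.41, 1.46], [0.24, 2.44], [-1.37, 4.51], [0.17, 1.92], [-2.96, 2.96]. Speed limits (rad/s): [2.39, 2.39, 3.14, 3.14, 3.14, 3.14, 3.14].

## Interface

Orientations are given as a rotation vector (axis times angle).
In Python, from bench import r gives the robot as it stands. The module is installed in compiled form; this text tells all that it offers.
- The arm moves only by the tool play_rows, never from a script. Its argument "deltas" is a list of rows, each a list of 3 entries, a list of its own where there are three numbers: the finger opening in mm, from 0 to 85.4, then the shift along the tool's x, y, z in mm, then the turn, a rotation vector about the tool's x, y, z in rad. A call has 1 to 8 rows; each row is the pose to reach, as a shift and turn from the pose measured when the call began, along the tool's axes at that moment; what a row does not reach only later rows make up. A row lasts 1/8 s, in which the tool goes at most 62.5 mm and 10.7 degrees, less where a joint would pass 70% of its speed; a pose out of reach is approached as far as the arm can. A call with a gripper value outside its range is refused whole. The fingers move at their own pace and stop on an object; "squeeze" is the grip in N (left out, the last holds). Time passes only in rows, so rows that repeat a pose let the fingers close. It gives the time, the measured TCP pose, the force and the opening at its end, in the units of the state.
- r.get_obs(): the state, without advancing time (a new reading comes with each control period).
- r.grab_frame(name): name is "scene" or "side" or "wrist"; returns (picture, depth): 400x640x3 uint8, red, green, blue; 400x640 float32, m along the optical axis (not along the pixel's ray), 0 where there is no reading.
- r.camera_model(name): a dict with "mtx" (3x3 intrinsics, pixels), "rvec" (rotation vector, rad) and "tvec" (3), from world to camera coordinates, as OpenCV has them; the wrist camera has in their place "T_tool_cam" (4x4, takes a point from camera to tool coordinates, whose origin is the TCP and whose axes are the flange's). Camera axes: x right, y down, z forward; pixel columns grow to the right and rows downward; lengths in m; the calibration is good to about 2 mm. A picture is of the moment at which its call begins: read the wrist's pose just before it. camera_model takes no time and is no camera call.
- r.hand_in(): hands the job in, once; it reports no verdict.
The state is a dict: "clock": time; "joints": joint angles; "qvel": joint speeds; "tau": joint torques, N m; "tcp_pos": TCP position; "orientation": TCP orientation; "contact_force": force on the tool from outside, world axes, zero at the start; "moment": the same for the moment, N m; "grip_width": finger opening in m.
Only numpy, scipy, OpenCV 4.12 (cv2) and the standard library are available. Lean on these libraries where they do the work, as an engineer would, in place of code of your own. Each camera call takes 0.05 s, during which the arm holds its last target. There are 200 camera calls.

## Task

Fit the adjustable wrench to the hex nut of the glue press: with the wrench lying flat on the press and its jaws round the nut, roll its worm so that the jaws just fit, then use the wrench to tighten the nut clockwise by one flat (a sixth of a turn), without gripping or pushing the nut with the fingers. Leave the wrench lying flat on the nut with the jaws still fitting, and do not push the other things on the bench about.

Things in the scene. Friction and masses are not known exactly. Their poses are not given: they have to be found in the camera images.
- press: glue press, fixed: a stack of square boards 200 x 200 mm, top face 36 mm above the bench. Origin at the centre of its underside, z up, x and y along its edges. The hex nut stands at the middle of the top. Two steel locating pins, 12 mm thick, 28 mm high, stand on the top at (x, y) = (-80, 80) and (80, -80) mm of its frame, in the way of the wrench's handle and of fingers.
- nut_mid (a point): centre of the steel hex nut, half-way up, 12 mm above the press top. 40 mm across flats, 46 across corners, 24 high; a stud 24 mm thick rises 12 mm above it. The frame turns with the nut: z up, two corners lie on its x axis, two flats face along its y axis, so the wrench fits with its own x at 0, 60, 120, ... degrees from this x.
- nut (a joint): how far the nut has turned clockwise seen from above, rad; 0 at the start, +1.047 is one flat tighter. It runs with an even drag of about 0.1 N m.
- wrench_neck (a point): neck of the adjustable wrench (198 mm long, 0.35 to 0.5 kg, flat on the bench, on either side of the press), 9 mm above its underside, near its balance point: carry it here. Axes: x to the open mouth, y to the fixed jaw's side, z up. The straight handle, 24 mm wide, 16 mm thick, runs back to x = -99 mm; the wider head begins at x = +7 mm, so grip across the handle at x = -5 mm or further back.
- wrench_mouth (a point): point of the wrench (same axes) 85 mm ahead of the neck point, half-way up: where the nut's centre lies once the jaws fit. Fixed jaw's face at y = +20 mm, throat wall at x = -24.5 mm, jaw tips at x = +14 mm; moving jaw's face at y = -(30 mm - joint jaw), its back 17 mm further out. The head is 18 mm thick and reaches from y = -50 to +38 mm.
- wrench_handle (a point): point on the middle of the wrench's handle, half-way up, 150 mm behind the mouth point (34 mm from the handle's end): the place to turn it by.
- worm_top (a point): top of the worm, a knurled roller 24 mm in diameter, 27 mm long, axis along the wrench's y, 55 mm behind the mouth point, its top 29 mm above the wrench's underside, 11 mm proud of the head. Closed fingertips pressed down on it with 4 to 10 N (it gives 1 to 2 mm) and dragged towards the mouth roll it and close the jaws by 0.4 mm per mm of drag (the other way opens them); it stays as left.
- jaw (a joint): travel of the moving jaw, m: gap between the jaws = 50 mm minus this, so 0.010 is the 40 mm of the nut; grows as the jaws close. Starts between about -0.003 and 0.003.
- stone_box: bystander: closed dark wooden sharpening-stone box 74 x 178 x 50 mm, origin at the centre of its underside; stands on the side of the press where the wrench is not
- wax_tin: bystander: round open tin, 61 mm across, 18 mm high, origin under its centre
- offcut_long: bystander: pine offcut 75 x 51 x 18 mm, origin under its centre
- offcut_short: bystander: pine offcut 58 x 50 x 12 mm, origin under its centre
- tea_glass: bystander: glass tumbler 85 mm across, 90 mm high, origin under its centre

How it is judged:
By the outcome, as a careful person would: the job done as asked, in the order asked, and still so for the second after the job is handed in, with the robot touching nothing.
It also fails if it takes over 72 s, if anything falls off the work surface, if the arm or the gripper's body presses on something with over 40 N, if the wrist force passes 120 N, or if a joint passes its speed limit or range.

## Working session

There is one attempt and no reset: what is moved stays moved. The work goes in short steps, Python scripts to look and compute and a tool call to move; the robot and the scene stay as the last step left them, time stands still between calls to the robot, and variables do not carry over. Pictures are saved under pics/ and viewed, about 8 in all and at most 12, crops included, and the job is handed in when it is done.

Besides the shell and the picture viewer there is one more tool, called after "Request:" by a JSON object that holds its "name" and its "arguments", one argument or row to a line. play_rows: Moves the arm, as the interface text tells. Its arguments: {"type":"object","properties":{"deltas":{"type":"array"},"squeeze":{"type":"number"}},"required":["deltas"]}

```bash
mkdir -p pics; cat > h.py <<'E'
import numpy as np, cv2
from scipy.spatial.transform import Rotation as R
from bench import r
def world(name):
    o=r.get_obs(); m=r.camera_model(name); img,d=r.grab_frame(name)
    K=np.array(m["mtx"]); v,u=np.indices(d.shape)
    P=np.stack([(u-K[0,2])/K[0,0]*d,(v-K[1,2])/K[1,1]*d,d],-1)
    if name=="wrist":
        T=np.array(m["T_tool_cam"]); P=P@T[:3,:3].T+T[:3,3]
        W=P@R.from_rotvec(o["orientation"]).as_matrix().T+np.array(o["tcp_pos"])
    else:
        C=R.from_rotvec(np.ravel(m["rvec"])).as_matrix(); W=(P-np.ravel(m["tvec"]))@C
    W[d==0]=np.nan
    return img,d,W
def save(n,img): cv2.imwrite("pics/"+n+".png",img[...,::-1])
def top(img,W,x0,x1,y0,y1,s=500,zmin=-.02,zmax=.2):
    # orthographic map, rows: x decreasing downward, cols: y decreasing rightward, s px/m
    H=int((x1-x0)*s);Wd=int((y1-y0)*s);o=np.zeros((H,Wd,3),np.uint8);z=np.full((H,Wd),np.nan)
    p=W.reshape(-1,3);c=img.reshape(-1,3);k=np.isfinite(p[:,2])&(p[:,2]>zmin)&(p[:,2]<zmax);p=p[k];c=c[k]
    i=np.argsort(p[:,2]);p=p[i];c=c[i]
    a=((x1-p[:,0])*s).astype(int);b=((y1-p[:,1])*s).astype(int)
    k=(a>=0)&(a<H)&(b>=0)&(b<Wd);o[a[k],b[k]]=c[k];z[a[k],b[k]]=p[k,2]
    return o,z
E
python3 - <<'E'
from h import *
print(r.get_obs()["tcp_pos"],r.get_obs()["orientation"],r.grip_point_offset)
for n in ("scene","wrist"):
    img,d,W=world(n); np.savez("/tmp/"+n+"0.npz",img=img,W=W); save(n+"0",img)
    if n=="scene": C=r.camera_model(n);print(-R.from_rotvec(np.ravel(C["rvec"])).as_matrix().T@np.ravel(C["tvec"]))
    print(np.nanpercentile(W.reshape(-1,3),[2,50,98],axis=0).round(3))
    if n=='wrist': print(r.camera_model(n))
E
```

```text
[ 6.74422044e-01 -2.39763538e-06  2.30317098e-01] [-2.22057633e+00 -2.22063688e+00  2.16627331e-03] 0.0187
[-0.42287766 -0.59525216  0.74774467]
[[-0.067 -0.958 -0.743]
 [ 0.772 -0.029 -0.038]
 [ 2.996  1.71   0.569]]
[[-6.25e-01 -9.12e-01 -7.43e-01]
 [ 6.76e-01  1.30e-02 -1.00e-03]
 [ 2.00e+00  3.93e-01  3.28e-01]]
{'mtx': array([[275.87646045,   0.        , 317.81931501],
       [  0.        , 275.87646045, 199.84646941],
       [  0.        ,   0.        ,   1.        ]]), 'T_tool_cam': array([[-4.79468487e-04, -9.62931560e-01, -2.69745401e-01,
         6.94184463e-02],
       [ 9.99999879e-01, -4.91557626e-04, -2.27328309e-05,
         9.72794061e-05],
       [-1.10705249e-04, -2.69745379e-01,  9.62931679e-01,
        -1.42930532e-01],
       [ 0.00000000e+00,  0.00000000e+00,  0.00000000e+00,
         1.00000000e+00]])}
```

View pics/scene0.png

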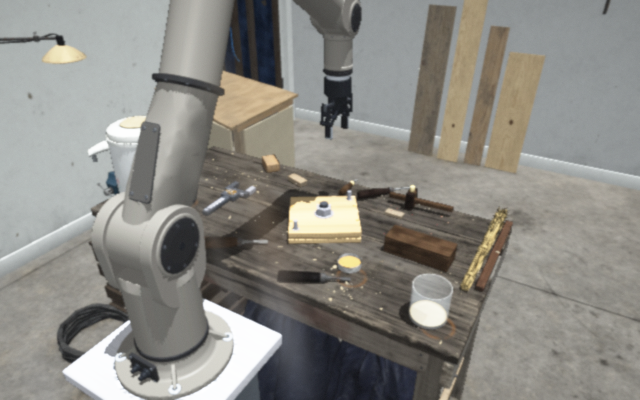

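The scene view shows the press at about (325,218) with the nut at (323,210). The wrench is to its left at (230,198), and the stone box is to the right at (420,247).

View pics/wrist0.png

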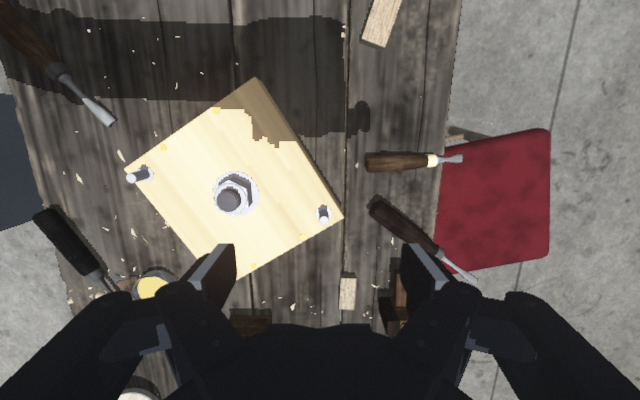

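```bash
python3 - <<'E'
from h import *
f=np.load("/tmp/wrist0.npz")
W=f["W"]
for u,v in [(318,200),(320,100),(200,150),(100,150),(500,200),(320,300)]: print(u,v,W[v,u].round(3))
E
```

```text
318 200 [ 0.674 -0.025  0.036]
320 100 [ 0.677  0.097 -0.   ]
200 150 [0.532 0.038 0.036]
100 150 [ 0.381  0.034 -0.001]
500 200 [ 1.116 -0.112 -0.273]
320 300 [ 0.677 -0.198 -0.001]
```

The wrist view (right is +x, up is +y) shows the press at (235,185) with the nut at (236,195). Its pins are at (140,175) and (323,213). The wrench is above the frame, at larger y.

```bash
python3 - <<'E'
from h import *
f=np.load("/tmp/wrist0.npz"); img,W=f["img"],f["W"]
x,y,z=W[...,0],W[...,1],W[...,2]
m=(abs(z-.036)<.006)&(x>.35)&(x<.8)&(y>-.2)&(y<.25)
n,l,s,c=cv2.connectedComponentsWithStats(m.astype(np.uint8)); k=1+np.argmax(s[1:,4]);m=l==k
print("press",cv2.minAreaRect(W[m][:,:2].astype(np.float32)*1000))
for a,b in((.05,.058),(.058,.063),(.066,.08)):
    q=W[(z>a)&(z<b)&(x>.4)&(x<.75)&(y>-.15)&(y<.12)];
    if len(q): print(a,len(q),q[:,:2].mean(0).round(4),np.ptp(q[:,:2],axis=0).round(3))
q=W[(z>.057)&(z<.064)&(abs(x-.565)<.05)&(abs(y+.03)<.06)]
if len(q):print("nut top",cv2.minAreaRect(q[:,:2].astype(np.float32)*1000))
f=np.load("/tmp/scene0.npz"); img,W=f["img"],f["W"]
o,zz=top(img,W,.3,1.1,-.4,.5,600)
save("top0",cv2.medianBlur(cv2.dilate(o,np.ones((3,3))),3))
q=W[(W[...,2]>.009)&(W[...,2]<.04)&(W[...,1]>.12)&(W[...,1]<.5)&(W[...,0]>.3)&(W[...,0]<.75)]
print(len(q),cv2.minAreaRect(q[:,:2].astype(np.float32)*1000))
E
```

```text
press ((570.5327758789062, -16.309280395507812), (200.23538208007812, 200.33297729492188), 31.985017776489258)
0.05 139 [ 0.5597 -0.0054] [0.226 0.056]
0.058 574 [ 0.571 -0.013] [0.229 0.061]
0.066 412 [ 0.5717 -0.0154] [0.124 0.039]
nut top ((570.976806640625, -16.243370056152344), (39.685462951660156, 44.754173278808594), 61.24711990356445)
971 ((517.645751953125, 296.7640380859375), (451.0875244140625, 330.1614990234375), 4.155672073364258)
```

View pics/top0.png

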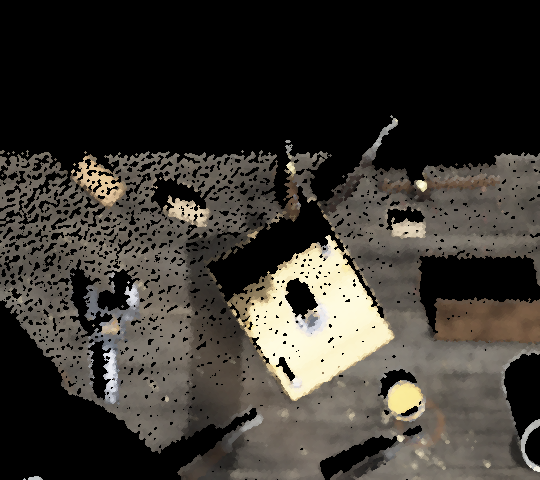

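Request:
{"name": "play_rows", "arguments": {
  "deltas": [
    [85, [60, -25, 0], [0, 0, 0]],
    [85, [120, -55, 0], [0, 0, 0]],
    [85, [180, -85, 0], [0, 0, 0]],
    [85, [240, -115, 0], [0, 0, 0]],
    [85, [240, -115, 0], [0, 0, 0]],
    [85, [240, -115, 0], [0, 0, 0]],
    [85, [240, -115, 0], [0, 0, 0]]
  ]
}}

```text
clock: 0.98
tcp_pos: [0.5606, 0.2374, 0.2304]
orientation: [2.225, 2.218, -0.003]
contact_force: [-0.3, -0.9, -0.6]
grip_width: 0.0852
```

```bash
python3 - <<'E'
from h import *
o=r.get_obs();print(o["clock"],o["tcp_pos"],o["orientation"],o["joints"])
img,d,W=world("wrist"); np.savez("/tmp/w1.npz",img=img,W=W)
o,zz=top(img,W,.38,.72,.12,.46,1500,-.02,.08)
save("top1",cv2.medianBlur(cv2.dilate(o,np.ones((3,3))),3))
E
```

```text
0.975 [0.56061929 0.23739835 0.23035412] [ 2.2249734   2.21771028 -0.00330884] [-0.45965635  0.37201249 -0.05672526  1.71704233  0.02448784  1.05520508
 -0.52789599]
```

View pics/top1.png

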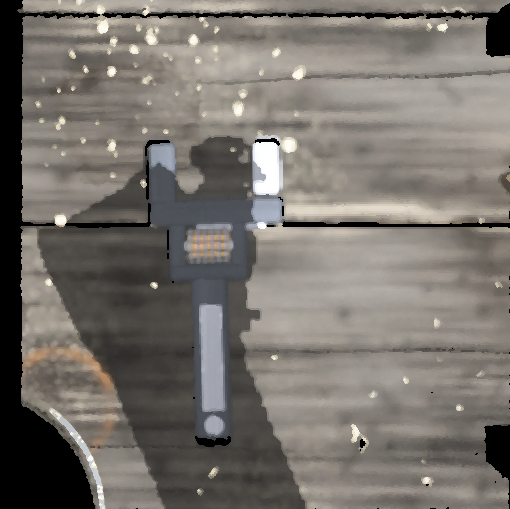

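The wrench points almost along +x. Its fixed jaw is on the left (col 160), its moving jaw on the right (col 267), the worm is at (209,244) and the handle end is at (213,437).

```bash
python3 - <<'E'
from h import *
f=np.load("/tmp/w1.npz"); W=f["W"];x,y,z=W[...,0],W[...,1],W[...,2]
def sel(a,b,c,d,z0,z1): 
    m=(x>a)&(x<b)&(y>c)&(y<d)&(z>z0)&(z<z1); return W[m]
q=sel(.42,.63,.25,.38,.009,.04)
print("bbox",cv2.minAreaRect(q[:,:2].astype(np.float32)*1000))
h=sel(.435,.525,.29,.36,.009,.025); c,s,a=cv2.minAreaRect(h[:,:2].astype(np.float32)*1000);print("handle",c,s,a,h[:,2].mean())
v=cv2.fitLine(h[:,:2].astype(np.float32),cv2.DIST_HUBER,0,.001,.001).ravel();print(v,np.degrees(np.arctan2(v[1],v[0])))
w=sel(.53,.58,.29,.35,.0245,.035);print("worm",len(w),w.mean(0),w[:,2].max(),np.ptp(w,axis=0), "head z",np.median(sel(.575,.585,.28,.36,.01,.03)[:,2]))
print("ends",q[:,0].min(),q[:,0].max(), "head",sel(.6,.62,.25,.38,.009,.03)[:,1].min(),sel(.6,.62,.25,.38,.009,.03)[:,1].max())
g=sel(.6,.62,.25,.38,.009,.03)[:,1]; g=np.sort(g); i=np.argmax(np.diff(g)); print("gap",g[i],g[i+1])
E
```

```text
bbox ((526.2900390625, 313.88507080078125), (197.7052459716797, 87.34418487548828), 2.3553597927093506)
handle (479.8402404785156, 318.9085388183594) (89.97632598876953, 24.046491622924805) 1.711995005607605 0.016120085447931046
[0.999476   0.03236733 0.47992322 0.3188145 ] 1.8548355
worm 338 [0.55606452 0.32136022 0.02705399] 0.03095452958103126 [0.01798878 0.02630675 0.00643142] head z 0.01815107952374337
ends 0.427214186417179 0.6243744779644435 head 0.27489986438374203 0.3611960184660674
gap 0.291292035924862 0.34262849128190687
```

Request:
{"name": "play_rows", "arguments": {
  "deltas": [
    [60, [20, -11, 40], [0, 0, -0.18]],
    [60, [45, -22, 80], [0, 0, -0.36]],
    [60, [65, -33, 110], [0, 0, -0.54]],
    [60, [83, -43.6, 140], [0, 0, -0.72]],
    [60, [83, -43.6, 160], [0, 0, -0.9]],
    [60, [83, -43.6, 170], [0, 0, -1.08]],
    [60, [83, -43.6, 170], [0, 0, -1.26]],
    [60, [83, -43.6, 170], [0, 0, -1.44]]
  ]
}}

```text
clock: 2.02
tcp_pos: [0.5187, 0.318, 0.0598]
orientation: [-0.207, -3.134, 0.004]
contact_force: [-0.1, 0.3, 0.7]
grip_width: 0.0599
```

```bash
cat >> h.py <<'E'
def delta(pos,ang):
    """tool-frame delta (mm, rad) to reach pos with tool x axis at world angle ang (deg), pointing down"""
    o=r.get_obs(); A=R.from_rotvec(o["orientation"])
    a=np.radians(ang); B=R.from_matrix(np.column_stack([[np.cos(a),np.sin(a),0],[np.sin(a),-np.cos(a),0],[0,0,-1]]))
    print("clock",round(o["clock"],2),"tcp",np.round(o["tcp_pos"],4),"F",np.round(o["contact_force"],1),"grip",round(o["grip_width"],4),"j",np.round(o["joints"],2))
    print("shift",(A.inv().apply(np.array(pos)-o["tcp_pos"])*1000).round(1),"turn",(A.inv()*B).as_rotvec().round(3))
E
python3 -c "
from h import *
delta([.517,.3202,.060],181.85)"
```

```text
clock 2.02 tcp [0.5187 0.318  0.0598] F [-0.1  0.3  0.7] grip 0.0599 j [-0.36  0.61 -0.39  1.83  0.32  0.77  0.52]
shift [ 1.9  2.  -0.2] turn [-0.003 -0.001 -0.164]
```

Request:
{"name": "play_rows", "arguments": {
  "deltas": [
    [60, [1.9, 2, 0], [0, 0, -0.164]],
    [60, [1.9, 2, 25], [0, 0, -0.164]],
    [60, [1.9, 2, 45], [0, 0, -0.164]],
    [60, [1.9, 2, 56], [0, 0, -0.164]],
    [60, [1.9, 2, 57], [0, 0, -0.164]],
    [60, [1.9, 2, 57], [0, 0, -0.164]]
  ]
}}

```text
clock: 2.78
tcp_pos: [0.5173, 0.3204, 0.0032]
orientation: [0.05, -3.14, 0.003]
contact_force: [-1.1, 0.3, -1.0]
grip_width: 0.0602
```

Request:
{"name": "play_rows", "arguments": {
  "deltas": [
    [30, [0, 0, 0], [0, 0, 0]],
    [15, [0, 0, 0], [0, 0, 0]],
    [10, [0, 0, 0], [0, 0, 0]],
    [10, [0, 0, 0], [0, 0, 0]],
    [10, [0, 0, 0], [0, 0, 0]],
    [10, [0, 0, 0], [0, 0, 0]]
  ],
  "squeeze": 60
}}

```text
clock: 3.52
tcp_pos: [0.5177, 0.3204, 0.0041]
orientation: [-0.05, 3.141, -0.003]
contact_force: [-1.5, -1.9, 6.1]
grip_width: 0.0222
```

```bash
python3 -c "
from h import *
delta([.517,.3202,.003],181.85)
delta([.5707,.0763,.12],91.2)"
```

```text
clock 3.52 tcp [0.5177 0.3204 0.0041] F [-1.5 -1.9  6.1] grip 0.0222 j [-0.37  0.69 -0.39  1.84  0.4   0.69  0.61]
shift [ 0.7 -0.1  1.1] turn [-0.002  0.    -0.001]
clock 3.52 tcp [0.5177 0.3204 0.0041] F [-1.5 -1.9  6.1] grip 0.0222 j [-0.37  0.69 -0.39  1.84  0.4   0.69  0.61]
shift [ -45.2 -245.9 -115.4] turn [-0.002  0.002  1.582]
```

Request:
{"name": "play_rows", "arguments": {
  "deltas": [
    [10, [0, 0, -20], [0, 0, 0]],
    [10, [0, 0, -50], [0, 0, 0]],
    [10, [0, 0, -85], [0, 0, 0]],
    [10, [0, 0, -115], [0, 0, 0]],
    [10, [0, 0, -115], [0, 0, 0]]
  ]
}}

```text
clock: 4.15
tcp_pos: [0.519, 0.3218, 0.1221]
orientation: [-0.05, 3.137, 0.001]
contact_force: [0.5, 1.0, -6.1]
grip_width: 0.022
```

Request:
{"name": "play_rows", "arguments": {
  "deltas": [
    [10, [-5, -20, 0], [0, 0, 0.1]],
    [10, [-10, -50, 0], [0, 0, 0.25]],
    [10, [-16, -80, 0], [0, 0, 0.42]],
    [10, [-22, -115, 0], [0, 0, 0.59]],
    [10, [-28, -150, 0], [0, 0, 0.76]],
    [10, [-34, -185, 0], [0, 0, 0.93]],
    [10, [-40, -220, 0], [0, 0, 1.1]],
    [10, [-45, -246, 0], [0, 0, 1.27]]
  ]
}}

```text
clock: 5.15
tcp_pos: [0.5706, 0.075, 0.1205]
orientation: [1.831, 2.551, 0.001]
contact_force: [0.5, 0.3, -5.2]
grip_width: 0.0219
```

```bash
python3 -c "
from h import *
delta([.5707,.0763,.12],91.2)
"
```

```text
clock 5.15 tcp [0.5706 0.075  0.1205] F [ 0.5  0.3 -5.2] grip 0.0219 j [-0.13  0.45 -0.13  1.89  0.08  0.81  0.01]
shift [1.2 0.5 0.5] turn [0.002 0.001 0.305]
```

Request:
{"name": "play_rows", "arguments": {
  "deltas": [
    [10, [3, 2, 0], [0, 0, 0.17]],
    [10, [4.1, 3.5, 0], [0, 0, 0.305]],
    [10, [4.1, 3.5, 0], [0, 0, 0.305]],
    [10, [4.1, 3.5, 0], [0, 0, 0.305]]
  ]
}}

```text
clock: 5.65
tcp_pos: [0.572, 0.08, 0.1198]
orientation: [2.194, 2.247, -0.0]
contact_force: [0.1, 0.3, -4.4]
grip_width: 0.0226
```

```bash
python3 - <<'E'
from h import *
delta([.5737,.0792,.12],91.2)
for n in("scene","side"):
    img,d,W=world(n); np.savez("/tmp/%s2.npz"%n,img=img,W=W)
    m=r.camera_model(n); uv,_=cv2.projectPoints(np.array([[.575,.02,.08]]),np.ravel(m["rvec"]),np.ravel(m["tvec"]),m["mtx"],None);u,v=uv.ravel().astype(int);print(n,u,v,np.array(m["mtx"])[0,0],-R.from_rotvec(np.ravel(m["rvec"])).as_matrix().T@np.ravel(m["tvec"]))
    c=img[max(v-80,0):v+80,max(u-100,0):u+100]; c=cv2.resize(c,None,fx=2,fy=2)
    (A:=globals().setdefault("L",[])).append(np.pad(c,((0,320-c.shape[0]),(0,400-c.shape[1]),(0,0))))
save("pair2",np.hstack(L))
E
```

```text
clock 5.65 tcp [0.572  0.08   0.1198] F [ 0.1  0.3 -4.4] grip 0.0226 j [-0.2   0.45 -0.06  1.89  0.04  0.8  -0.26]
shift [-0.8  1.7 -0.2] turn [0.001 0.001 0.003]
scene 312 196 463.6233050889736 [-0.42287766 -0.59525216  0.74774467]
side 300 201 435.33921376863987 [0.43528853 1.16307006 0.79451661]
```

View pics/pair2.png

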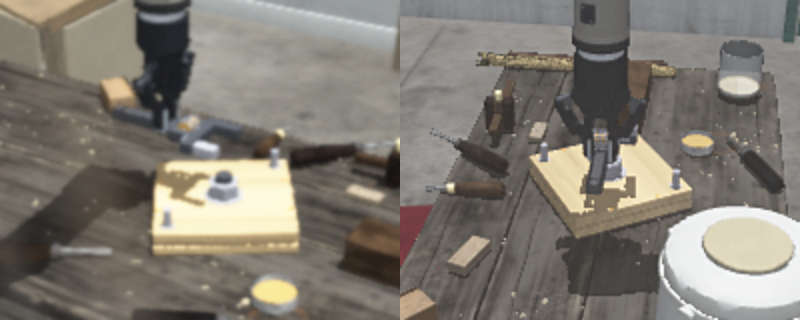

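The wrench is held above the press. In the left (scene) crop it is at (185,128), with the nut at (222,185).

```bash
python3 - <<'E'
from h import *
for n in("scene","side"):
    W=np.load("/tmp/%s2.npz"%n)["W"];x,y,z=W[...,0],W[...,1],W[...,2]
    # head top points: mouth at about (.574,-.012)
    m=(z>.112)&(z<.15)&(abs(x-.575)<.07)&(y>-.05)&(y<.075)
    q=W[m];print(n,len(q)); 
    if len(q)<5: continue
    for a in np.arange(-.04,.08,.01):
        s=q[(q[:,1]>=a)&(q[:,1]<a+.01)]
        if len(s): print(round(a,3),len(s),"x",s[:,0].min().round(4),s[:,0].max().round(4),"z",np.percentile(s[:,2],[10,50,90]).round(4),"xs",np.sort(s[:,0]).round(3)[::max(1,len(s)//12)])
    print("ymin",np.sort(q[:,1])[:5].round(4))
    # nut & press top refs
    k=(z>.055)&(z<.064)&(abs(x-.571)<.03)&(abs(y+.016)<.03);print("nut top",k.sum(),W[k].mean(0) if k.any() else 0)
    k=(z>.064)&(z<.08)&(abs(x-.571)<.03)&(abs(y+.016)<.03);print("stud",k.sum(),W[k].mean(0) if k.any() else 0)
h=np.load("/tmp/side2.npz")["W"];x,y,z=h[...,0],h[...,1],h[...,2]
k=(z>.112)&(z<.14)&(abs(x-.572)<.03)&(y>.1)&(y<.2);q=h[k]
if len(q)>10: print("handle",len(q),cv2.fitLine(q[:,:2].astype(np.float32),cv2.DIST_HUBER,0,.001,.001).ravel(),q[:,1].max(),np.polyfit(q[:,1],q[:,2],1),cv2.minAreaRect(q[:,:2].astype(np.float32)*1000))
E
```

```text
scene 567
-0.03 67 x 0.5234 0.611 z [0.1217 0.1308 0.1359] xs [0.523 0.527 0.528 0.53  0.534 0.536 0.542 0.594 0.595 0.597 0.598 0.604
 0.607 0.611]
-0.02 51 x 0.5241 0.6094 z [0.1211 0.1313 0.1365] xs [0.524 0.526 0.528 0.528 0.529 0.532 0.537 0.594 0.596 0.597 0.599 0.601
 0.607]
-0.01 52 x 0.5232 0.6112 z [0.1222 0.1326 0.1366] xs [0.523 0.526 0.527 0.527 0.529 0.533 0.539 0.592 0.593 0.595 0.597 0.599
 0.605]
0.0 64 x 0.5217 0.6122 z [0.1247 0.1325 0.137 ] xs [0.522 0.527 0.529 0.533 0.539 0.548 0.566 0.583 0.593 0.595 0.597 0.599
 0.605]
0.01 86 x 0.5238 0.6104 z [0.1222 0.1352 0.1378] xs [0.524 0.525 0.527 0.535 0.55  0.556 0.564 0.57  0.575 0.583 0.588 0.595
 0.608]
0.02 57 x 0.5228 0.6077 z [0.1299 0.1359 0.1385] xs [0.523 0.525 0.527 0.534 0.543 0.55  0.555 0.563 0.567 0.572 0.576 0.58
 0.585 0.598 0.608]
0.03 50 x 0.5453 0.5998 z [0.1326 0.14   0.1465] xs [0.545 0.548 0.55  0.557 0.559 0.563 0.564 0.569 0.573 0.578 0.582 0.587
 0.596]
0.04 40 x 0.545 0.5867 z [0.1241 0.1357 0.1459] xs [0.545 0.547 0.548 0.548 0.549 0.549 0.552 0.557 0.557 0.559 0.563 0.566
 0.581 0.587]
0.0
[... 1481 characters left out ...]
1312 0.136  0.1422] xs [0.545 0.545 0.546 0.564 0.564 0.57  0.573 0.573 0.576 0.576 0.579 0.582
 0.582]
0.06 18 x 0.5626 0.5809 z [0.1325 0.134  0.1372] xs [0.563 0.563 0.565 0.566 0.566 0.569 0.569 0.569 0.571 0.572 0.574 0.575
 0.575 0.577 0.578 0.58  0.581 0.581]
0.07 5 x 0.5617 0.5794 z [0.1324 0.1336 0.1347] xs [0.562 0.565 0.57  0.571 0.579]
ymin [-0.0113 -0.0063 -0.0042  0.0005  0.0009]
nut top 30 [ 0.55742053 -0.01026203  0.06069253]
stud 6 [ 0.56116675 -0.0075133   0.06717095]
handle 149 [ 0.00751377 -0.99997175  0.5679533   0.14193696] 0.17091916060026424 [-0.07319478  0.14230506] ((568.6160278320312, 135.82077026367188), (23.664081573486328, 70.30486297607422), 1.7415735721588135)
```

Request:
{"name": "play_rows", "arguments": {
  "deltas": [
    [10, [3, 2.5, 10], [0, 0, 0]],
    [10, [3, 2.5, 25], [0, 0, 0]],
    [10, [3, 2.5, 40], [0, 0, 0]],
    [10, [3, 2.5, 50], [0, 0, 0]],
    [10, [3, 2.5, 52], [0, 0, 0]],
    [10, [3, 2.5, 52], [0, 0, 0]]
  ]
}}

```text
clock: 6.5
tcp_pos: [0.575, 0.083, 0.0682]
orientation: [2.196, 2.245, 0.001]
contact_force: [0.4, 1.0, -4.6]
grip_width: 0.0226
```

```bash
python3 - <<'E'
from h import *
delta([.5745,.083,.056],91.2)
img,d,W=world("scene"); np.savez("/tmp/scene3.npz",img=img,W=W)
m=r.camera_model("scene"); uv,_=cv2.projectPoints(np.array([[.572,-.0,.06]]),np.ravel(m["rvec"]),np.ravel(m["tvec"]),m["mtx"],None);u,v=uv.ravel().astype(int);print(u,v)
save("s3",cv2.resize(img[v-50:v+50,u-70:u+70],None,fx=5,fy=5,interpolation=cv2.INTER_CUBIC))
# stored: project model of nut hexagon & jaws
E
```

```text
clock 6.5 tcp [0.575  0.083  0.0682] F [ 0.4  1.  -4.6] grip 0.0226 j [-0.2   0.53 -0.06  1.91  0.05  0.71 -0.27]
shift [ 0.1 -0.5 12.2] turn [0.001 0.001 0.001]
318 204
```

View pics/s3.png

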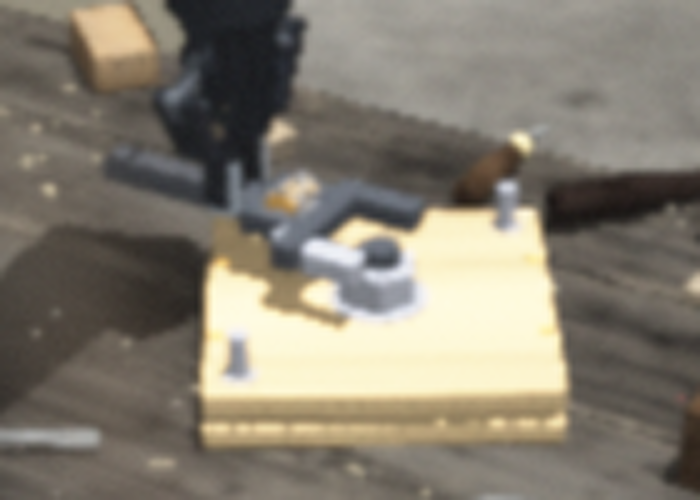

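The jaws are level with the top of the nut. The stud, at (383,255), is inside the mouth between the moving jaw at (335,258) and the fixed jaw at (385,205). I'll lower in small steps.

Request:
{"name": "play_rows", "arguments": {
  "deltas": [
    [10, [0, -0.5, 3], [0, 0, 0]],
    [10, [0, -0.5, 6], [0, 0, 0]],
    [10, [0, -0.5, 10], [0, 0, 0]],
    [10, [0, -0.5, 10], [0, 0, 0]]
  ]
}}

```text
clock: 7.05
tcp_pos: [0.5743, 0.0829, 0.058]
orientation: [2.196, 2.245, 0.001]
contact_force: [-0.6, -0.7, -5.3]
grip_width: 0.0223
```

No contact, and the underside is already below the nut's top. Continuing down.

Request:
{"name": "play_rows", "arguments": {
  "deltas": [
    [10, [0, 0, 5], [0, 0, 0]],
    [10, [0, 0, 10], [0, 0, 0]],
    [10, [0, 0, 15], [0, 0, 0]],
    [10, [0, 0, 17], [0, 0, 0]],
    [10, [0, 0, 17], [0, 0, 0]]
  ]
}}

```text
clock: 7.68
tcp_pos: [0.5743, 0.0829, 0.0409]
orientation: [2.196, 2.245, 0.0]
contact_force: [0.4, 0.3, -4.3]
grip_width: 0.0225
```

Request:
{"name": "play_rows", "arguments": {
  "deltas": [
    [10, [0, 0, 1], [0, 0, 0]],
    [10, [0, -2, 1], [0, 0, 0]],
    [10, [0, -3, 1], [0, 0, 0]],
    [10, [0, -3, 1], [0, 0, 0]]
  ]
}}

```text
clock: 8.18
tcp_pos: [0.5714, 0.0829, 0.0401]
orientation: [2.196, 2.245, 0.001]
contact_force: [0.5, -0.1, -1.6]
grip_width: 0.022
```

Request:
{"name": "play_rows", "arguments": {
  "deltas": [
    [10, [0, -1, 0], [0, 0, 0]],
    [10, [0, -1, 0], [0, 0, 0]]
  ]
}}

```text
clock: 8.43
tcp_pos: [0.5703, 0.0828, 0.0401]
orientation: [2.196, 2.245, 0.001]
contact_force: [-0.9, 0.2, -1.9]
grip_width: 0.0219
```

Request:
{"name": "play_rows", "arguments": {
  "deltas": [
    [10, [0, -1, 0], [0, 0, 0]],
    [10, [0, -1, 0], [0, 0, 0]]
  ]
}}

```text
clock: 8.68
tcp_pos: [0.5692, 0.0828, 0.0402]
orientation: [2.196, 2.245, 0.001]
contact_force: [0.7, 0.3, -3.4]
grip_width: 0.0222
```

Request:
{"name": "play_rows", "arguments": {
  "deltas": [
    [10, [0, -1, 0], [0, 0, 0]],
    [10, [0, -1, 0], [0, 0, 0]]
  ]
}}

```text
clock: 8.93
tcp_pos: [0.5683, 0.0828, 0.0402]
orientation: [2.195, 2.245, 0.001]
contact_force: [1.2, -0.7, -4.1]
grip_width: 0.0225
```

Request:
{"name": "play_rows", "arguments": {
  "deltas": [
    [10, [0, -0.7, 0.5], [0, 0, 0]],
    [10, [0, -0.7, 0.5], [0, 0, 0]]
  ]
}}

```text
clock: 9.18
tcp_pos: [0.5683, 0.0828, 0.0401]
orientation: [2.195, 2.245, 0.002]
contact_force: [1.0, -0.5, 0.8]
grip_width: 0.0221
```

Request:
{"name": "play_rows", "arguments": {
  "deltas": [
    [10, [-1.5, 0, 0], [0, 0, 0]],
    [10, [-1.5, 0, 0], [0, 0, 0]]
  ]
}}

```text
clock: 9.43
tcp_pos: [0.5683, 0.0818, 0.0402]
orientation: [2.194, 2.245, 0.003]
contact_force: [1.0, 2.8, -0.6]
grip_width: 0.0223
```

Request:
{"name": "play_rows", "arguments": {
  "deltas": [
    [10, [-2, 0, 0], [0, 0, 0]],
    [10, [-4, 0, 0], [0, 0, 0]],
    [10, [-4, 0, 0], [0, 0, 0]]
  ]
}}

```text
clock: 9.8
tcp_pos: [0.5685, 0.0776, 0.0402]
orientation: [2.195, 2.245, 0.003]
contact_force: [0.5, 1.7, -1.1]
grip_width: 0.0222
```

Request:
{"name": "play_rows", "arguments": {
  "deltas": [
    [10, [-1.5, 0, 0], [0, 0, 0]],
    [10, [-1.5, 0, 0], [0, 0, 0]]
  ]
}}

```text
clock: 10.05
tcp_pos: [0.5685, 0.0758, 0.0402]
orientation: [2.195, 2.245, 0.003]
contact_force: [1.3, 2.2, -0.7]
grip_width: 0.0223
```

Request:
{"name": "play_rows", "arguments": {
  "deltas": [
    [30, [0, 0, 0], [0, 0, 0]],
    [50, [0, 0, 0], [0, 0, 0]],
    [50, [0, 0, 0], [0, 0, 0]],
    [50, [0, 0, -20], [0, 0, 0]],
    [50, [0, 0, -50], [0, 0, 0]],
    [0, [-30, 0.8, -50], [0, 0, 0]],
    [0, [-30, 0.8, -45], [0, 0, 0]],
    [0, [-30, 0.8, -40], [0, 0, 0]]
  ]
}}

```text
clock: 11.05
tcp_pos: [0.5696, 0.0462, 0.0796]
orientation: [2.195, 2.245, 0.003]
contact_force: [1.2, 0.6, 0.2]
grip_width: 0.0
```

```bash
python3 - <<'E'
from h import *
delta([.5691,.0454,.070],91.2)
img,d,W=world("scene")
m=r.camera_model("scene"); uv,_=cv2.projectPoints(np.array([[.572,-.0,.06]]),np.ravel(m["rvec"]),np.ravel(m["tvec"]),m["mtx"],None);u,v=uv.ravel().astype(int)
save("s4",cv2.resize(img[v-50:v+50,u-70:u+70],None,fx=5,fy=5,interpolation=cv2.INTER_CUBIC))
E
```

```text
clock 11.05 tcp [0.5696 0.0462 0.0796] F [1.2 0.6 0.2] grip 0.0 j [-0.14  0.5  -0.06  1.93  0.04  0.72 -0.21]
shift [-0.8 -0.5  9.6] turn [ 0.002 -0.     0.001]
```

View pics/s4.png

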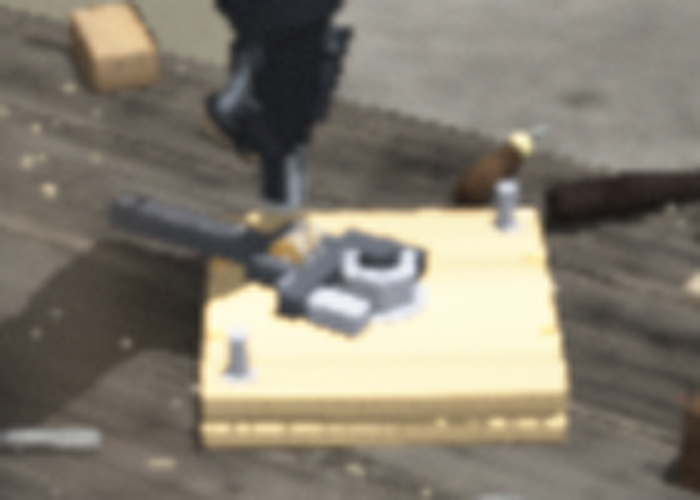

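The wrench lies flat with the nut in its jaws. The fixed jaw is against the nut, with a gap on the moving-jaw side at (350,300). Next I roll the worm at (290,240).

Request:
{"name": "play_rows", "arguments": {
  "deltas": [
    [0, [0, -0.5, 10], [0, 0, 0]],
    [0, [0, -0.5, 14], [0, 0, 0]],
    [0, [0, -0.5, 15.5], [0, 0, 0]],
    [0, [0, -0.5, 15.5], [0, 0, 0]]
  ]
}}

```text
clock: 11.6
tcp_pos: [0.5678, 0.0476, 0.064]
orientation: [-2.194, -2.248, 0.0]
contact_force: [-5.5, 1.8, 12.2]
grip_width: -0.0002
```

Request:
{"name": "play_rows", "arguments": {
  "deltas": [
    [0, [0, 0.8, -0.6], [0, 0, 0]],
    [0, [0, 0.8, -0.6], [0, 0, 0]]
  ]
}}

```text
clock: 11.85
tcp_pos: [0.5686, 0.048, 0.0644]
orientation: [-2.193, -2.248, -0.0]
contact_force: [-0.2, 0.3, 1.3]
grip_width: 0.0001
```

Request:
{"name": "play_rows", "arguments": {
  "deltas": [
    [0, [-0.5, 0.5, 0.9], [0, 0, 0]],
    [0, [-3, 0.5, 0.9], [0, 0, 0]],
    [0, [-6, 0.5, 0.9], [0, 0, 0]],
    [0, [-9, 0.5, 0.9], [0, 0, 0]],
    [0, [-12, 0.5, 0.9], [0, 0, 0]],
    [0, [-12, 0.5, 0.9], [0, 0, 0]]
  ]
}}

```text
clock: 12.6
tcp_pos: [0.569, 0.0374, 0.0646]
orientation: [-2.191, -2.248, -0.001]
contact_force: [-6.3, 2.7, 14.5]
grip_width: 0.0001
```

```bash
cat >> h.py <<'E'
def gap(tag):
    img,d,W=world("scene"); m=r.camera_model("scene"); uv,_=cv2.projectPoints(np.array([[.572,-.0,.06]]),np.ravel(m["rvec"]),np.ravel(m["tvec"]),m["mtx"],None);u,v=uv.ravel().astype(int)
    save(tag,cv2.resize(img[v-50:v+50,u-70:u+70],None,fx=5,fy=5,interpolation=cv2.INTER_CUBIC))
    x,y,z=W[...,0],W[...,1],W[...,2]
    # moving-jaw top: z~.054, in wrench frame at y -30-..-47
    k=(z>.050)&(z<.058)&(x<.552)&(x>.515)&(y>-.035)&(y<.012)
    q=W[k]; print("movjaw n",len(q),"mean",q.mean(0).round(4) if len(q) else 0,"x 5-95",np.percentile(q[:,0],[5,50,95]).round(4) if len(q) else 0)
E
python3 -c "
from h import *
delta([.5691,.0454,.070],91.2);gap('g1')"
```

```text
clock 12.6 tcp [0.569  0.0374 0.0646] F [-6.3  2.7 14.5] grip 0.0001 j [-0.13  0.52 -0.06  1.94  0.04  0.69 -0.19]
shift [ 8.   0.3 -5.4] turn [-0.001 -0.002  0.005]
movjaw n 75 mean [ 0.5343 -0.0108  0.0547] x 5-95 [0.5243 0.5325 0.5497]
```

Request:
{"name": "play_rows", "arguments": {
  "deltas": [
    [0, [-2, -0.5, -0.3], [0, 0, 0]],
    [0, [-5, -0.5, -0.3], [0, 0, 0]],
    [0, [-8, -0.5, -0.3], [0, 0, 0]],
    [0, [-8, -0.5, -0.3], [0, 0, 0]]
  ]
}}

```text
clock: 13.15
tcp_pos: [0.569, 0.0291, 0.0648]
orientation: [-2.192, -2.248, -0.001]
contact_force: [1.0, 0.6, 1.7]
grip_width: 0.0001
```

```bash
python3 -c "
from h import *
delta([.5691,.0454,.0655],91.2);gap('g2')"
```

```text
clock 13.15 tcp [0.569  0.0291 0.0648] F [1.  0.6 1.7] grip 0.0001 j [-0.11  0.52 -0.06  1.94  0.04  0.69 -0.17]
shift [16.3  0.5 -0.6] turn [-0.001 -0.002  0.004]
movjaw n 82 mean [ 0.5355 -0.0107  0.055 ] x 5-95 [0.5219 0.5331 0.551 ]
```

View pics/g2.png

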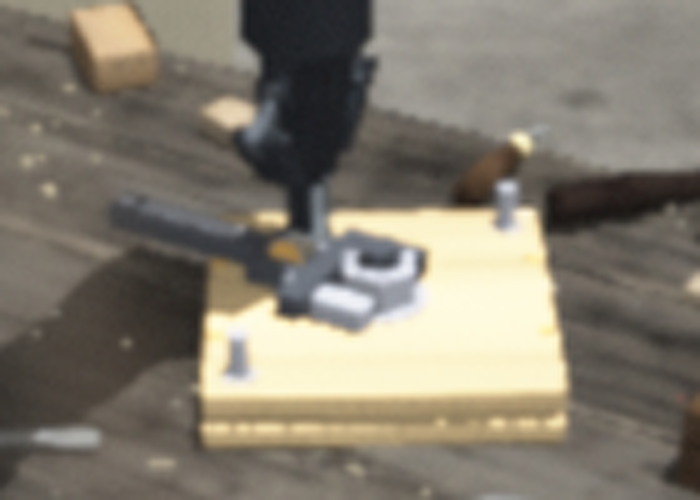

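The moving jaw at (345,300) is nearer the nut but a gap is still visible. I'll measure jaw travel by template matching.

```bash
cat > jm.py <<'E'
from h import *
def jm(tag,ref="s4"):
    a=cv2.imread("pics/%s.png"%ref,0);b=cv2.imread("pics/%s.png"%tag,0)
    m=r.camera_model("scene");P=lambda p:cv2.projectPoints(np.array([p]),np.ravel(m["rvec"]),np.ravel(m["tvec"]),m["mtx"],None)[0].ravel()*5
    dv=P([.536,-.012,.054])-P([.535,-.012,.054])
    for nm,(x0,y0,x1,y1) in dict(jaw=(300,280,350,330),fixed=(375,225,440,265),handle=(110,190,220,240)).items():
        t=a[y0:y1,x0:x1]; s=b[y0-25:y1+25,x0-25:x1+25]; res=cv2.matchTemplate(s,t,cv2.TM_CCOEFF_NORMED); _,v,_,l=cv2.minMaxLoc(res)
        sh=np.array(l)-25; print(tag,nm,"px",sh,"score",round(v,3), "mm along jaw",round(sh@dv/(dv@dv),1))
E
python3 -c "
from jm import *
jm('g1');jm('g2')"
```

```text
g1 jaw px [ 3 -3] score 0.98 mm along jaw 3.5
g1 fixed px [0 0] score 1.0 mm along jaw 0.0
g1 handle px [0 0] score 0.997 mm along jaw 0.0
g2 jaw px [ 3 -3] score 0.981 mm along jaw 3.5
g2 fixed px [0 0] score 1.0 mm along jaw 0.0
g2 handle px [0 0] score 0.997 mm along jaw 0.0
```

Request:
{"name": "play_rows", "arguments": {
  "deltas": [
    [0, [0, 0, -6], [0, 0, 0]],
    [0, [17, 0.3, -6], [0, 0, 0]],
    [0, [17, 0.3, -1], [0, 0, 0]],
    [0, [17, 0.3, 0.7], [0, 0, 0]],
    [0, [14.5, 0.3, 0.8], [0, 0, 0]],
    [0, [12, 0.3, 0.8], [0, 0, 0]],
    [0, [9.5, 0.3, 0.8], [0, 0, 0]],
    [0, [7, 0.3, 0.8], [0, 0, 0]]
  ]
}}

```text
clock: 14.2
tcp_pos: [0.569, 0.0375, 0.0647]
orientation: [-2.19, -2.248, -0.003]
contact_force: [-2.8, 3.2, 9.7]
grip_width: 0.0
```

```bash
python3 -c "
from jm import *
delta([.5691,.0454,.0640],91.2);gap('g3');jm('g3')"
```

```text
clock 14.2 tcp [0.569  0.0375 0.0647] F [-2.8  3.2  9.7] grip 0.0 j [-0.12  0.52 -0.06  1.94  0.04  0.69 -0.19]
shift [7.9 0.3 0.7] turn [-0.001 -0.003  0.005]
movjaw n 80 mean [ 0.5363 -0.0096  0.0548] x 5-95 [0.5234 0.5354 0.5507]
g3 jaw px [ 7 -6] score 0.948 mm along jaw 7.6
g3 fixed px [0 0] score 1.0 mm along jaw 0.0
g3 handle px [0 0] score 0.997 mm along jaw 0.0
```

Request:
{"name": "play_rows", "arguments": {
  "deltas": [
    [0, [-2, 0.3, 0.7], [0, 0, 0]],
    [0, [-4, 0.3, 0.7], [0, 0, 0]],
    [0, [-6, 0.3, 0.7], [0, 0, 0]],
    [0, [-6, 0.3, 0.7], [0, 0, 0]]
  ]
}}

```text
clock: 14.75
tcp_pos: [0.5692, 0.032, 0.0647]
orientation: [-2.189, -2.248, -0.003]
contact_force: [-4.0, 3.0, 10.1]
grip_width: -0.0001
```

```bash
python3 -c "
from jm import *
delta([.5691,.0454,.0640],91.2);gap('g4');jm('g4')"
```

```text
clock 14.75 tcp [0.5692 0.032  0.0647] F [-4.   3.  10.1] grip -0.0001 j [-0.11  0.52 -0.06  1.94  0.04  0.69 -0.18]
shift [13.4  0.2  0.7] turn [-0.001 -0.004  0.005]
movjaw n 74 mean [ 0.5376 -0.0099  0.0548] x 5-95 [0.5208 0.5373 0.5508]
g4 jaw px [ 9 -8] score 0.904 mm along jaw 10.0
g4 fixed px [0 0] score 1.0 mm along jaw 0.0
g4 handle px [0 0] score 0.997 mm along jaw 0.0
```

View pics/g4.png

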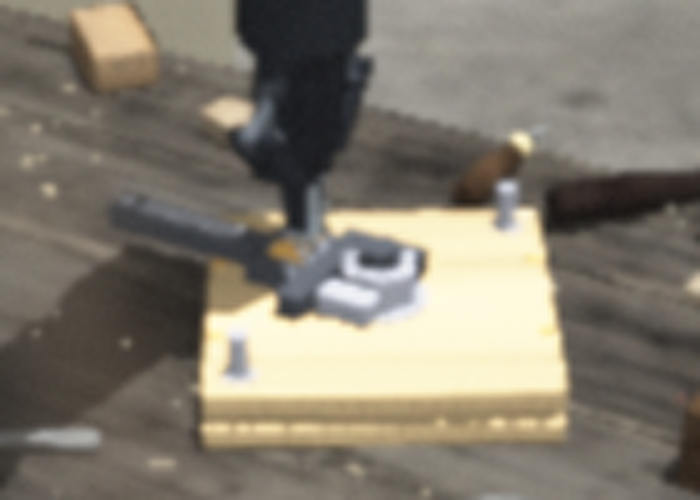

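The jaw is nearly on the nut, with almost no gap left. I'll drag a little more until it stops.

Request:
{"name": "play_rows", "arguments": {
  "deltas": [
    [0, [-1.5, 0.3, 0.7], [0, 0, 0]],
    [0, [-3, 0.3, 0.7], [0, 0, 0]],
    [0, [-3, 0.3, 0.7], [0, 0, 0]]
  ]
}}

```text
clock: 15.18
tcp_pos: [0.5693, 0.0305, 0.0646]
orientation: [-2.187, -2.248, -0.004]
contact_force: [-4.6, 3.4, 10.2]
grip_width: -0.0002
```

```bash
python3 -c "
from jm import *
delta([.5691,.0454,.0640],91.2);gap('g5');jm('g5')"
```

```text
clock 15.18 tcp [0.5693 0.0305 0.0646] F [-4.6  3.4 10.2] grip -0.0002 j [-0.11  0.52 -0.06  1.93  0.04  0.69 -0.17]
shift [14.9  0.2  0.7] turn [-0.002 -0.006  0.006]
movjaw n 76 mean [ 0.5383 -0.0105  0.0553] x 5-95 [0.5225 0.5373 0.5502]
g5 jaw px [10 -8] score 0.907 mm along jaw 10.6
g5 fixed px [0 0] score 1.0 mm along jaw 0.0
g5 handle px [0 0] score 0.996 mm along jaw 0.0
```

Request:
{"name": "play_rows", "arguments": {
  "deltas": [
    [0, [0, 0, -6], [0, 0, 0]],
    [0, [14, 0, -6], [0, 0, 0]],
    [0, [14, 0, -1], [0, 0, 0]],
    [0, [14, 0, 0.7], [0, 0, 0]],
    [0, [12, 0, 0.7], [0, 0, 0]],
    [0, [10, 0, 0.7], [0, 0, 0]],
    [0, [10, 0, 0.7], [0, 0, 0]]
  ]
}}

```text
clock: 16.1
tcp_pos: [0.5691, 0.0444, 0.0647]
orientation: [-2.183, -2.249, -0.009]
contact_force: [-3.4, 8.2, 10.5]
grip_width: 0.0003
```

```bash
python3 -c "
from jm import *
delta([.5691,.0454,.0640],91.2);gap('g6');jm('g6')"
```

```text
clock 16.1 tcp [0.5691 0.0444 0.0647] F [-3.4  8.2 10.5] grip 0.0003 j [-0.13  0.52 -0.07  1.93  0.04  0.69 -0.19]
shift [1.  0.1 0.7] turn [-0.001 -0.01   0.009]
movjaw n 77 mean [ 0.5381 -0.0087  0.0545] x 5-95 [0.5219 0.5379 0.5504]
g6 jaw px [10 -8] score 0.889 mm along jaw 10.6
g6 fixed px [0 0] score 0.999 mm along jaw 0.0
g6 handle px [0 0] score 0.989 mm along jaw 0.0
```

Drag force has risen to 8 N and the jaw no longer moves, so the jaws are on the nut. Next is the handle.

Request:
{"name": "play_rows", "arguments": {
  "deltas": [
    [0, [0, 0, -15], [0, 0, 0]],
    [50, [30, -1, -35], [0, 0, 0]],
    [50, [60, -2, -35], [0, 0, 0]],
    [50, [89, -2.5, -25], [0, 0, 0]],
    [50, [89, -2.5, -25], [0, 0, 0]],
    [50, [89, -2.5, -25], [0, 0, 0]]
  ]
}}

```text
clock: 16.9
tcp_pos: [0.5641, 0.1316, 0.0906]
orientation: [-2.184, -2.248, -0.007]
contact_force: [0.3, 0.1, -0.1]
grip_width: 0.0501
```

```bash
python3 - <<'E'
from jm import *
delta([.5673,.1334,.042],91.2);gap('g7');jm('g7')
img,d,W=world("side"); x,y,z=W[...,0],W[...,1],W[...,2]
for a,b in((.05,.11),(.145,.18)):
    q=W[(z>.047)&(z<.058)&(abs(x-.567)<.03)&(y>a)&(y<b)];print(a,len(q),q.mean(0) if len(q) else 0, np.percentile(q[:,0],[3,97]) if len(q) else 0)
E
```

```text
clock 16.9 tcp [0.5641 0.1316 0.0906] F [ 0.3  0.1 -0.1] grip 0.0501 j [-0.27  0.49 -0.08  1.9   0.04  0.75 -0.34]
shift [ 1.3  3.3 48.6] turn [-0.002 -0.008  0.008]
movjaw n 71 mean [ 0.5385 -0.0091  0.055 ] x 5-95 [0.523  0.538  0.5509]
g7 jaw px [ 9 -9] score 0.904 mm along jaw 10.5
g7 fixed px [0 0] score 0.999 mm along jaw 0.0
g7 handle px [25 15] score 0.808 mm along jaw 7.3
0.05 118 [0.56639359 0.07436842 0.05382222] [0.54779756 0.58888544]
0.145 50 [0.56412723 0.15731409 0.0523066 ] [0.55329324 0.57506354]
```

View pics/g7.png

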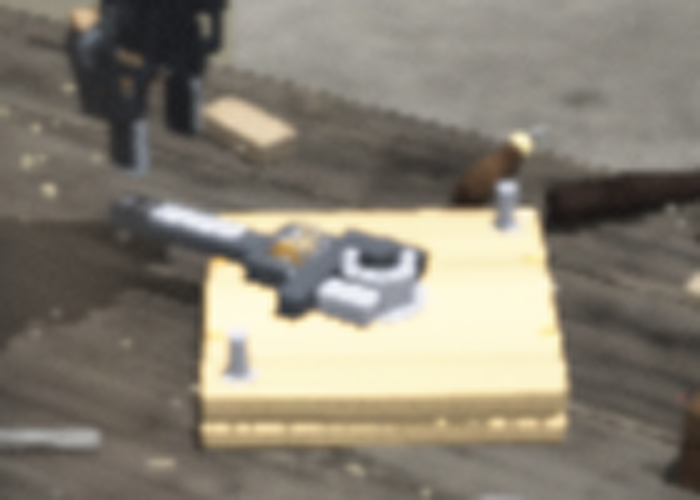

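The jaws sit on the nut, the wrench is flat, and the fingers are over the handle at (140,150).

Request:
{"name": "play_rows", "arguments": {
  "deltas": [
    [50, [1.3, 3, 10], [0, -0.008, 0.008]],
    [50, [1.3, 3, 25], [0, -0.008, 0.008]],
    [50, [1.3, 3, 40], [0, -0.008, 0.008]],
    [50, [1.3, 3, 48], [0, -0.008, 0.008]],
    [50, [1.3, 3, 48], [0, -0.008, 0.008]]
  ]
}}

```text
clock: 17.62
tcp_pos: [0.5665, 0.1328, 0.0417]
orientation: [-2.198, -2.242, 0.003]
contact_force: [-0.5, -0.9, -0.1]
grip_width: 0.0496
```

Request:
{"name": "play_rows", "arguments": {
  "deltas": [
    [30, [0, 0, 0], [0, 0, 0]],
    [20, [0, 0, 0], [0, 0, 0]],
    [10, [0, 0, 0], [0, 0, 0]],
    [10, [0, 0, 0], [0, 0, 0]],
    [10, [0, 0, 0], [0, 0, 0]]
  ],
  "squeeze": 30
}}

```text
clock: 18.25
tcp_pos: [0.5669, 0.1329, 0.0421]
orientation: [-2.198, -2.242, 0.002]
contact_force: [-0.2, -0.2, 3.8]
grip_width: 0.023
```

```bash
python3 - <<'E'
from h import *
delta([.5673,.1334,.042],91.2)
o=r.get_obs();p=np.array(o["tcp_pos"]);A=R.from_rotvec(o["orientation"]);c=np.array([.5707,-.0163])
print("radius",np.hypot(*(p[:2]-c)),"ang",np.degrees(np.arctan2(*(p[:2]-c)[::-1])),"toolx",np.degrees(np.arctan2(A.as_matrix()[1,0],A.as_matrix()[0,0])))
for a in np.arange(10,72,7.5):
    Rz=R.from_euler("z",-a,degrees=True); q=np.append(c,p[2])+Rz.apply(p-np.append(c,p[2]))
    print(a,(A.inv().apply(q-p)*1000).round(1),(A.inv()*Rz*A).as_rotvec().round(3))
E
```

```text
clock 18.25 tcp [0.5669 0.1329 0.0421] F [-0.2 -0.2  3.8] grip 0.023 j [-0.28  0.57 -0.07  1.91  0.06  0.66 -0.37]
shift [0.5 0.4 0.1] turn [-0.002 -0.    -0.001]
radius 0.14926511803483444 ang 91.46140511068465 toolx 91.13130356960949
10.0 [-2.1 25.9 -0.1] [-0.     0.     0.175]
17.5 [-6.6 44.9 -0.1] [-0.     0.001  0.305]
25.0 [-13.6  63.2  -0.1] [-0.     0.001  0.436]
32.5 [-22.9  80.3  -0.2] [-0.     0.001  0.567]
40.0 [-34.4  96.1  -0.2] [-0.     0.002  0.698]
47.5 [-47.8 110.3  -0.3] [-0.     0.002  0.829]
55.0 [-62.9 122.6  -0.3] [-0.     0.002  0.96 ]
62.5 [-79.6 132.9  -0.3] [-0.     0.002  1.091]
70.0 [-97.4 140.8  -0.3] [-0.     0.003  1.222]
```

Request:
{"name": "play_rows", "arguments": {
  "deltas": [
    [10, [-0.3, 10.4, 0], [0, 0, 0.07]],
    [10, [-1.3, 20.8, 0], [0, 0, 0.14]],
    [10, [-3.1, 31.1, 0], [0, 0, 0.209]],
    [10, [-5.6, 41.2, 0], [0, 0, 0.279]],
    [10, [-8.7, 51.1, 0], [0, 0, 0.349]],
    [10, [-12.6, 60.8, 0], [0, 0, 0.419]],
    [10, [-17.1, 70.2, 0], [0, 0, 0.489]],
    [10, [-19.6, 74.8, 0], [0, 0, 0.524]]
  ]
}}

```text
clock: 19.25
tcp_pos: [0.6422, 0.115, 0.0421]
orientation: [-2.704, -1.595, 0.003]
contact_force: [-3.1, 0.8, 5.9]
grip_width: 0.023
```

```bash
cat > arc.py <<'E'
from h import *
import sys
o=r.get_obs();p=np.array(o["tcp_pos"]);A=R.from_rotvec(o["orientation"]);c=np.array([.5707,-.0163])
M=A.as_matrix();h=np.degrees(np.arctan2(*(p[:2]-c)[::-1]))
print("F",np.round(o["contact_force"],1),"M",np.round(o["moment"],2),"z",p[2],"radius",np.hypot(*(p[:2]-c)),"ang",h,"toolx",np.degrees(np.arctan2(M[1,0],M[0,0])),o["grip_width"])
for a in map(float,sys.argv[1:]):  # target handle world angle
    t=np.radians(a); q=np.array([*(c+.1493*np.array([np.cos(t),np.sin(t)])),.0421]); ax=np.radians(a-.33)
    B=R.from_matrix(np.column_stack([[np.cos(ax),np.sin(ax),0],[np.sin(ax),-np.cos(ax),0],[0,0,-1]]))
    print(a,(A.inv().apply(q-p)*1000).round(1).tolist(),(A.inv()*B).as_rotvec().round(3).tolist())
E
python3 arc.py 57.5 53.5 49.5 45.5 41.5 37.5 33.5 31.0
```

```text
F [-3.1  0.8  5.9] M [0.1  0.54 0.44] z 0.04211036849269503 radius 0.14952098392564273 ang 61.44986647620713 toolx 61.06725681485658 0.023002197109192973
57.5 [-0.5, 10.3, -0.0] [-0.002, 0.001, 0.068]
53.5 [-1.5, 20.7, -0.0] [-0.002, 0.001, 0.138]
49.5 [-3.2, 30.9, -0.1] [-0.002, 0.001, 0.208]
45.5 [-5.7, 41.1, -0.1] [-0.002, 0.001, 0.277]
41.5 [-8.8, 51.0, -0.1] [-0.002, 0.001, 0.347]
37.5 [-12.7, 60.7, -0.1] [-0.002, 0.001, 0.417]
33.5 [-17.2, 70.1, -0.1] [-0.002, 0.002, 0.487]
31.0 [-20.3, 75.8, -0.2] [-0.002, 0.002, 0.531]
```

Request:
{"name": "play_rows", "arguments": {
  "deltas": [
    [10, [-0.5, 10.3, 0], [0, 0, 0.068]],
    [10, [-1.5, 20.7, 0], [0, 0, 0.138]],
    [10, [-3.2, 30.9, 0], [0, 0, 0.208]],
    [10, [-5.7, 41.1, 0], [0, 0, 0.277]],
    [10, [-8.8, 51, 0], [0, 0, 0.347]],
    [10, [-12.7, 60.7, 0], [0, 0, 0.417]],
    [10, [-17.2, 70.1, 0], [0, 0, 0.487]],
    [10, [-20.3, 75.8, 0], [0, 0, 0.531]]
  ]
}}

```text
clock: 20.25
tcp_pos: [0.6996, 0.0607, 0.0422]
orientation: [-3.029, -0.828, 0.001]
contact_force: [2.5, 1.1, 2.0]
grip_width: 0.0231
```

Request:
{"name": "play_rows", "arguments": {
  "deltas": [
    [10, [0, 0, 0], [0, 0, 0]],
    [10, [0, 0, 0], [0, 0, 0]]
  ]
}}

```text
clock: 20.5
tcp_pos: [0.6999, 0.0602, 0.0422]
orientation: [-3.03, -0.829, 0.0]
contact_force: [3.1, -2.3, -0.2]
grip_width: 0.0232
```

```bash
python3 arc.py 31.0 30.5; python3 -c "
from h import *
gap('t1')"
```

```text
F [ 3.1 -2.3 -0.2] M [-0.35 -0.76  0.25] z 0.04221516542998716 radius 0.15015110818391147 ang 30.614364201562953 toolx 30.609506765413947 0.02324693513669066
31.0 [-0.9, -1.0, 0.1] [-0.0, 0.0, -0.001]
30.5 [-0.9, 0.3, 0.1] [-0.0, 0.0, 0.008]
movjaw n 28 mean [ 0.5483 -0.007   0.0547] x 5-95 [0.5433 0.5488 0.5519]
```

View pics/t1.png

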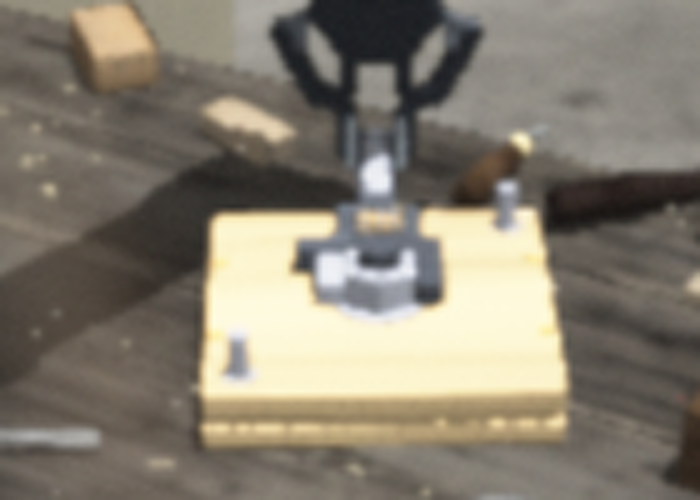

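The wrench now points towards the camera with the nut in its jaws (nut at (378,280), moving jaw at (330,275)), and the handle is at 30.6°. Releasing and retreating.

Request:
{"name": "play_rows", "arguments": {
  "deltas": [
    [30, [0, 0, 0], [0, 0, 0]],
    [50, [0, 0, 0], [0, 0, 0]],
    [50, [0, 0, 0], [0, 0, 0]],
    [50, [0, 0, -30], [0, 0, 0]],
    [50, [0, 0, -80], [0, 0, 0]],
    [50, [0, 0, -130], [0, 0, 0]],
    [50, [0, 0, -180], [0, 0, 0]],
    [50, [0, 0, -190], [0, 0, 0]]
  ]
}}

```text
clock: 21.55
tcp_pos: [0.7017, 0.0602, 0.2368]
orientation: [3.03, 0.829, 0.01]
contact_force: [0.2, -0.6, -0.5]
grip_width: 0.0503
```

```bash
python3 -c "
from h import *
delta([.60,-.08,.25],90)"
```

```text
clock 21.55 tcp [0.7017 0.0602 0.2368] F [ 0.2 -0.6 -0.5] grip 0.0503 j [-0.35  0.53  0.27  1.49 -0.15  1.14 -1.1 ]
shift [-158.9   68.9  -14. ] turn [ 0.005 -0.005 -1.037]
```

Request:
{"name": "play_rows", "arguments": {
  "deltas": [
    [50, [-20, 9, -14], [0, 0, -0.15]],
    [50, [-50, 22, -14], [0, 0, -0.32]],
    [50, [-80, 35, -14], [0, 0, -0.5]],
    [50, [-110, 48, -14], [0, 0, -0.68]],
    [50, [-140, 60, -14], [0, 0, -0.86]],
    [50, [-159, 69, -14], [0, 0, -1.037]],
    [50, [-159, 69, -14], [0, 0, -1.037]],
    [50, [-159, 69, -14], [0, 0, -1.037]]
  ]
}}

```text
clock: 22.55
tcp_pos: [0.6002, -0.0788, 0.2494]
orientation: [2.222, 2.217, 0.009]
contact_force: [-0.6, 0.9, -0.7]
grip_width: 0.0499
```

```bash
python3 - <<'E'
from h import *
img,d,W=world("wrist"); x,y,z=W[...,0],W[...,1],W[...,2]
o,_=top(img,W,.49,.75,-.11,.13,2000,-.02,.12); save("end",cv2.medianBlur(cv2.dilate(o,np.ones((5,5))),5))
near=np.hypot(x-.571,y+.016)<.04
q=W[near&(z>.057)&(z<.064)];print("nut top",cv2.minAreaRect(q[:,:2].astype(np.float32)*1000),len(q))
q=W[(z>.045)&(z<.058)&(np.hypot(x-.571,y+.016)>.09)&(y>0.02)&(x>.62)]
v=cv2.fitLine(q[:,:2].astype(np.float32),cv2.DIST_HUBER,0,.001,.001).ravel();print("handle",np.degrees(np.arctan2(v[1],v[0])),v,len(q),"z",q[:,2].mean())
print("axis offset from nut mm",1000*((v[2]-.5707)*v[1]-(v[3]+.0163)*v[0]), "end",max(np.hypot(q[:,0]-.5707,q[:,1]+.0163)))
E
```

```text
nut top ((570.529541015625, -16.624176025390625), (40.08616256713867, 44.62772750854492), 60.99382019042969) 624
handle 31.126259 [0.8560302  0.51692575 0.6877912  0.05449714] 1855 z 0.05210849986487983
axis offset from nut mm -0.07701293 end 0.1827654993619349
```

View pics/end.png

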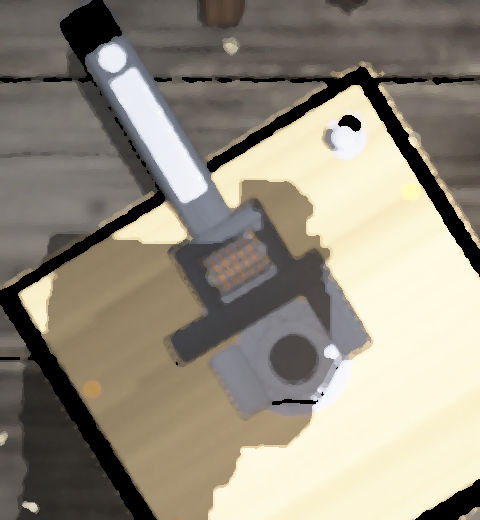

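The jaws are closed on both flats of the nut at (290,360). The nut reads 61.0° (mod 60) against 61.25° before, so it turned about 60.25°. The wrench lies flat and its axis passes through the nut centre. Handing in.

```bash
python3 -c "
from h import *
r.hand_in(); print(r.get_obs()['clock'])"
```

```text
the job is handed in; nothing more can be done
the job is handed in; nothing more can be done
```

I fitted the wrench to the nut and tightened the nut clockwise by one flat, then handed the job in. It took about 23 s of the 72 s allowed.

I carried the wrench to the press by its neck and lowered it flat round the nut. I rolled the worm until the drag force rose and the jaw stopped, at about 10.5 mm of travel. I then turned the nut by the handle through about 60° and let go.

**Last checks from the wrist camera:**
- **Turn:** the nut turned about 60.2°, and the handle moved from about 91.2° to 31.1°.
- **Fit:** the wrench's axis passes within 0.1 mm of the nut's centre, and the jaws are closed on both flats.
- **Flat:** the handle top is 52 mm above the bench, as it should be with the wrench lying flat.

**Not as planned or not checked:**
- The press on the worm went over the suggested 4–10 N for a moment (12 and 14.5 N), and one weak stroke slipped without moving the jaw.
- The arm's own readings put the grip about 0.9 mm further out after the turn.
- I did not measure the other things on the bench again at the end; nothing I viewed showed them touched.

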